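# Find the jig plate's rocking corner and press its shim flat

## Robot

A 7-joint arm with a two-finger parallel gripper is mounted at the origin on a cart in front of the work surface, level with it; the furniture and walls round the work are solid. World frame = base frame: x ahead of the robot, y to its left, z up, the work surface at z = 0. Lengths are in m, angles in rad, forces in N, time in s.
With the tool pointing down it reaches from about 0.425 to 0.95 m from the base axis. Payload 4.7 kg.
Tool frame: the origin (TCP) lies at the very end of the fingers, on their centre line; the grasp point (between the pads) lies 19 mm behind it; z points along the fingers, y is the direction in which the jaws open and shut (so a half turn about z gives the same grasp; the last joint's range is limited). The gripper opens to 85 mm and grips with 20 to 120 N. Pads are 22 mm wide; open, the fingers measure 114 mm over their backs; the gripper's body (76 mm by 85 mm) begins 54 mm behind the grasp point. The pads swing forward as they close: fully open they stand 13 mm farther back than shut.
Start: joints at [1.085, 0.469, -0.049, 1.532, 0.024, 1.141, -0.082], TCP at [0.298, -0.606, 0.231] pointing down, gripper open.
Joint ranges: [-2.59, 2.59], [-0.33, 1.99], [-1.39, 1.29], [0.1, 2.45], [-1.04, 4.18], [0.21, 1.99], [-2.66, 2.66]. Speed limits (rad/s): [2.57, 2.57, 3.14, 3.14, 3.14, 3.14, 3.14].

## Interface

Orientations are given as a unit quaternion [x, y, z, w].
In Python, from station import env gives the robot as it stands. The module is installed in compiled form; this text tells all that it offers. Calls block until the motion is done:
- env.movep(position, orientation): joint-space move of the TCP to a pose.
- env.move_l(position, v=0.15, orientation=None): straight line of the TCP; orientation=None keeps the orientation; v is the mean speed in m/s.
- env.movej(angles): joint-space move.
- env.release() and env.clamp(newtons=None): open the fingers fully, or close them until they stop; newtons is the grip in N (None keeps the last).
- env.dwell(seconds).
- env.inverse_kinematics(position, orientation): joint angles nearest the present ones, or None.
- env.read_camera(name): name is "scene" or "top"; returns a dict with "color" (480x640x3 uint8, red, green, blue), "z_map" (480x640 float32, m along the optical axis (not along the pixel's ray), 0 where there is no reading), "fov_y" (degrees; the focal length in pixels is half the picture's height over the tangent of half this angle, whatever the lens; pixels are square), "cx", "cy" (the principal point, pixels), "eye" and "attitude" of the camera in the world. Camera axes: x right, y down, z forward; pixel columns grow to the right and rows downward; lengths in m; the calibration is good to about 2 mm. A picture is of the moment at which its call begins.
A pose or a line that the arm cannot do raises env.MotionError and nothing moves.
- env.sign_off(): hands the job in, once; it reports no verdict.
Trained networks look in a picture, given as the dict that the camera call returned (one of the last four; its "shot" number tells which), for a name from the list of things; names that differ only in an ending like _2 or _b are one class to them, and where a whole thing is asked for, a point or a joint stands for the part that bears it (a point fixed in the world has none). Each returns a list of dicts, best first, with "score" (0 to 1); they miss things now and then, are a little off and sometimes report something else, mostly with a low value. They report only what shows in the picture. A call takes as long as a camera call.
- env.look_for(picture, label): "location" ([x, y, z] in m, in the coordinates of the camera as it stood for that picture, good to about 4 mm: the middle of the surface that is visible of it).
- env.silhouettes(picture, label): "pixels" (480x640 bool, what is visible of it).
Readings, each from a call of its own:
- env.current_clock(): time.
- env.current_q(): joint angles.
- env.current_qd(): joint speeds.
- env.current_joint_torque(): joint torques, N m.
- env.current_ee_pos(): TCP position.
- env.current_ee_rot(): TCP orientation.
- env.current_force(): force on the tool from outside, world axes, zero at the start.
- env.current_ft_torque(): the same for the moment, N m.
- env.current_grip_width(): finger opening in m.
Only numpy, scipy, OpenCV 4.12 (cv2) and the standard library are available. Lean on these libraries where they do the work, as an engineer would, in place of code of your own. Each camera call takes 0.05 s, during which the arm holds its last target.

## Task

One corner of the jig plate rocks. With the fingertips press the plate's corners one after another until you find the one that sinks, then press the tab of the shim beside that corner down until it lies flat. Leave the other three shims standing, and do not lift or disturb the loose things round the jig.

Things in the scene. Friction and masses are not known exactly. Their poses are not given: they have to be found in the camera images.
- jig_base: Grey steel base of the jig, 150 x 276 x 14 mm, bolted to the table. Origin at the centre of its underside; x along its short side (away from the robot), y along its long side (to the left), z up. Its yaw is within 0.3 rad of the robot's axes.
- jig_plate: Aluminium plate, 120 (x) x 160 (y) x 10 mm, on a sprung mount at its centre. Origin at its centre, axes like the base's. Top 38.3 mm above the table; screw head, dowels and stop strip within 50 mm of its centre stand up to 8 mm higher. Three corners are solid on packers; one, differing from run to run, sinks about 3 mm at some 5 N, then stops, and springs back. At rest it lies level.
- corner_near_left (a point): Point on the plate's top at its near left corner, 18 mm in from the two edges, 38.3 mm above the table; press here.
- corner_near_right (a point): Point on the plate's top at its near right corner, 18 mm in from the two edges, 38.3 mm above the table; press here.
- corner_far_left (a point): Point on the plate's top at its far left corner, 18 mm in from the two edges, 38.3 mm above the table; press here.
- corner_far_right (a point): Point on the plate's top at its far right corner, 18 mm in from the two edges, 38.3 mm above the table; press here.
- tab_near_left (a point): Round mark on the tab of the shim beside the plate's near left corner: press here, straight down. The tab is a steel leaf 34 mm wide (x), 36 mm long, 3 mm thick, hinged 8 mm outside the plate's left edge, sloping up and outwards; this point is 27 mm from the hinge, about 34 mm above the table while the tab stands and 26 mm when it lies flat on its rest.
- tab_near_right (a point): Round mark on the tab of the shim beside the plate's near right corner: press here, straight down. The tab is a steel leaf 34 mm wide (x), 36 mm long, 3 mm thick, hinged 8 mm outside the plate's right edge, sloping up and outwards; this point is 27 mm from the hinge, about 34 mm above the table while the tab stands and 26 mm when it lies flat on its rest.
- tab_far_left (a point): Round mark on the tab of the shim beside the plate's far left corner: press here, straight down. The tab is a steel leaf 34 mm wide (x), 36 mm long, 3 mm thick, hinged 8 mm outside the plate's left edge, sloping up and outwards; this point is 27 mm from the hinge, about 34 mm above the table while the tab stands and 26 mm when it lies flat on its rest.
- tab_far_right (a point): Round mark on the tab of the shim beside the plate's far right corner: press here, straight down. The tab is a steel leaf 34 mm wide (x), 36 mm long, 3 mm thick, hinged 8 mm outside the plate's right edge, sloping up and outwards; this point is 27 mm from the hinge, about 34 mm above the table while the tab stands and 26 mm when it lies flat on its rest.
- shim_near_left (a joint): Tilt of the shim beside the near left corner, rad: 0 to 0.03 standing proud at the start, grows as its tab is pressed down, 0.30 lying flat. It stays where it is left; about 13 N at the mark moves it. Flat, its prongs carry the plate's corner. A shim beside a solid corner gives only to about 0.15 and then jams.
- shim_near_right (a joint): Tilt of the shim beside the near right corner, rad: 0 to 0.03 standing proud at the start, grows as its tab is pressed down, 0.30 lying flat. It stays where it is left; about 13 N at the mark moves it. Flat, its prongs carry the plate's corner. A shim beside a solid corner gives only to about 0.15 and then jams.
- shim_far_left (a joint): Tilt of the shim beside the far left corner, rad: 0 to 0.03 standing proud at the start, grows as its tab is pressed down, 0.30 lying flat. It stays where it is left; about 13 N at the mark moves it. Flat, its prongs carry the plate's corner. A shim beside a solid corner gives only to about 0.15 and then jams.
- shim_far_right (a joint): Tilt of the shim beside the far right corner, rad: 0 to 0.03 standing proud at the start, grows as its tab is pressed down, 0.30 lying flat. It stays where it is left; about 13 N at the mark moves it. Flat, its prongs carry the plate's corner. A shim beside a solid corner gives only to about 0.15 and then jams.
- spanner: Combination spanner, 98 x 191 x 8 mm, lying loose on the table in front of the jig; bystander. Origin at the centre of its underside.
- bolt_long: Loose hex bolt lying down, 20 x 45 x 20 mm, right of the jig; bystander. Origin at the centre of its underside.
- bolt_short: Loose hex bolt standing on its head, 24 x 24 x 27 mm, left of the jig; bystander. Origin at the centre of its underside.
- lamp_bracket: Loose folded black bracket, 48 x 87 x 32 mm, behind the jig; bystander. Origin at the centre of its underside.
- tin_cup: Loose tin cup, 76 mm wide, 61 mm high, left of the jig; bystander. Origin at the centre of its underside.
- turnscrew: Loose screwdriver with a bulky handle, 207 x 119 x 27 mm as it lies, lying near the table edge to the right of the jig; bystander. Origin at the centre of its underside.

How it is judged:
On the way, in this order (a step that is already met when the one before it is completed fails the run):
1. the rocking corner of the plate has been pressed down by the fingers (its corner point sinks more than 2 mm) (height (world z) of any of corner_near_left, corner_near_right, corner_far_left, corner_far_right below 0.0363 m and contact force between the fingers and jig_plate above 1 N), for 0.05 s.
2. the shim beside the rocking corner lies flat (over 0.25 rad) (value of joint any of shim_near_left, shim_near_right, shim_far_left, shim_far_right above 0.25 rad), for 0.2 s.
At the end, for the whole second after the job is handed in: The shim beside the rocking corner lies flat (more than 0.25 of its 0.30 rad), the other three still stand (each below 0.06 rad), and the plate lies level within 0.02 rad (((value of joint shim_near_left above 0.25 rad and value of joint each of shim_near_right, shim_far_left, shim_far_right below 0.06 rad) or (value of joint shim_near_right above 0.25 rad and value of joint each of shim_near_left, shim_far_left, shim_far_right below 0.06 rad) or (value of joint shim_far_left above 0.25 rad and value of joint each of shim_near_left, shim_near_right, shim_far_right below 0.06 rad) or (value of joint shim_far_right above 0.25 rad and value of joint each of shim_near_left, shim_near_right, shim_far_left below 0.06 rad)) and angle between jig_plate's own z axis and vertical below 0.02 rad); the robot touches nothing.
It fails at once if a loose thing round the jig is moved more than 20 mm or lifted (distance of any of spanner, bolt_long, bolt_short, lamp_bracket, tin_cup, turnscrew from where it was at the start of the episode above 0.02 m).
It fails at once if the plate is pried up (tipped more than 0.09 rad) (angle between jig_plate's own z axis and vertical above 0.09 rad).
It also fails if it takes over 45 s, if anything falls off the work surface, if the arm or the gripper's body presses on something with over 40 N, if the wrist force passes 120 N, or if a joint passes its speed limit or range.

## Working session

There is one attempt and no reset: what is moved stays moved. The work goes in short steps, each a Python script; the robot and the scene stay as the last script left them, time stands still between calls to the robot, and variables do not carry over. Pictures are saved under pics/ and viewed, and the job is handed in when it is done.

```bash
mkdir -p pics; cat > h.py <<'E'
import numpy as np, cv2
from scipy.spatial.transform import Rotation as R
from station import env
def K(p): return p["color"].shape[0]/2/np.tan(np.radians(p["fov_y"])/2)
def Rm(p):
    a=np.array(p["attitude"],float)
    return a if a.shape==(3,3) else R.from_quat(a).as_matrix()
def cam2w(p,c): return Rm(p)@np.array(c)+np.array(p["eye"])
def cloud(p):
    z=p["z_map"];f=K(p);v,u=np.mgrid[:480,:640]
    P=np.stack([(u-p["cx"])*z/f,(v-p["cy"])*z/f,z],-1)
    return P@Rm(p).T+np.array(p["eye"])
def proj(p,w):
    c=Rm(p).T@(np.array(w)-np.array(p["eye"]));f=K(p)
    return c[0]/c[2]*f+p["cx"],c[1]/c[2]*f+p["cy"]
E
python3 - <<'E'
from h import *
for n in("scene","top"):
    p=env.read_camera(n); cv2.imwrite(f"pics/{n}0.png",p["color"][:,:,::-1])
    print(n,p["eye"],p["attitude"],p["fov_y"],p["cx"],p["cy"])
    for l in["jig_base","jig_plate","tab_near_left","tab_near_right","tab_far_left","tab_far_right","corner_near_left","corner_near_right","corner_far_left","corner_far_right","tin_cup","spanner","bolt_short","bolt_long","lamp_bracket","turnscrew"]:
        print(l,[(np.round(cam2w(p,d["location"]),4),round(d["score"],2)) for d in env.look_for(p,l)[:4]])
print(env.current_clock(),env.current_ee_rot(),env.current_force())
E
```

```text
scene [ 0.02129008 -0.43902647  0.49392346] [ 0.79188812 -0.37851014  0.20513326 -0.43308616] 55.23113711240639 320.3958522614222 237.42320149584506
jig_base [(array([0.5643, 0.0184, 0.0253]), 0.92)]
jig_plate [(array([0.5801, 0.038 , 0.0372]), 0.56)]
tab_near_left [(array([0.5316, 0.145 , 0.0353]), 0.45)]
tab_near_right [(array([ 0.5566, -0.0618,  0.0321]), 0.55), (array([0.5341, 0.1459, 0.0303]), 0.21)]
tab_far_left [(array([ 0.4886, -0.0809,  0.0064]), 0.62), (array([0.6188, 0.1598, 0.0309]), 0.47)]
tab_far_right [(array([ 0.6418, -0.0535,  0.0305]), 0.72)]
corner_near_left [(array([0.5819, 0.0362, 0.0386]), 0.77), (array([ 0.6016, -0.1173,  0.0088]), 0.31)]
corner_near_right [(array([0.5793, 0.0299, 0.0396]), 0.73)]
corner_far_left [(array([0.583 , 0.0329, 0.0371]), 0.68)]
corner_far_right [(array([0.5774, 0.0394, 0.0389]), 0.69)]
tin_cup [(array([0.5252, 0.2347, 0.0389]), 0.9)]
spanner [(array([ 0.4853, -0.0829,  0.0083]), 0.85), (array([ 0.6391, -0.0533,  0.024 ]), 0.54)]
bolt_short [(array([ 0.6407, -0.0546,  0.0286]), 0.59), (array([0.7237, 0.0943, 0.0052]), 0.55), (array([0.
[... 1185 characters left out ...]
rner_far_right [(array([0.5891, 0.0487, 0.0397]), 0.57)]
tin_cup [(array([0.5378, 0.2557, 0.0031]), 0.95), (array([ 0.6456, -0.057 ,  0.0319]), 0.72), (array([0.6224, 0.1597, 0.0321]), 0.57), (array([ 0.4804, -0.0729,  0.0081]), 0.56)]
spanner [(array([0.5368, 0.1534, 0.0279]), 0.73), (array([ 0.4851, -0.0762,  0.0011]), 0.64)]
bolt_short []
bolt_long [(array([ 0.606 , -0.1186,  0.017 ]), 0.45), (array([ 0.6483, -0.0555,  0.0355]), 0.23), (array([ 0.4823, -0.0741,  0.0026]), 0.16)]
lamp_bracket [(array([0.7167, 0.0976, 0.0023]), 0.66)]
turnscrew [(array([ 0.4655, -0.2852,  0.0231]), 0.57)]
1.7 [9.74027624e-01 2.26429207e-01 3.29947423e-05 8.42934840e-06] [-0.48346638 -0.76739103  0.08980411]
```

View pics/scene0.png

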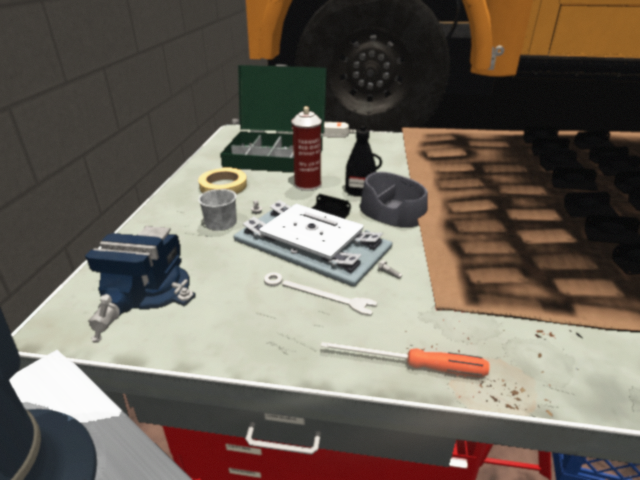

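View pics/top0.png

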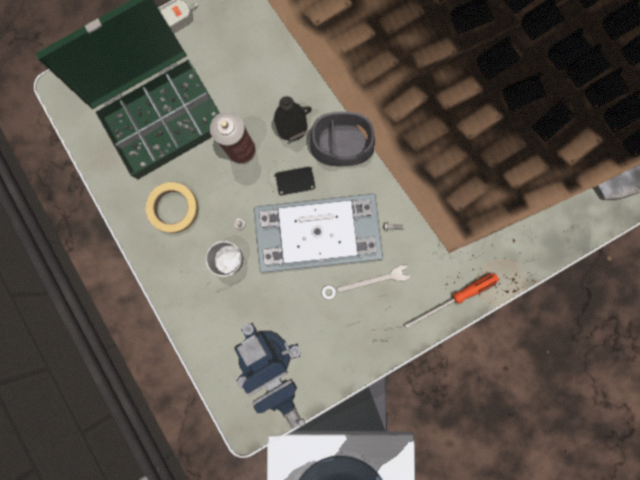

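```bash
cat > fit.py <<'E'
from h import *
p=env.read_camera("top")
C=cloud(p)
def unproj(p,uv,z):
    f=K(p);d=np.array([(uv[0]-p["cx"])/f,(uv[1]-p["cy"])/f,1.])@Rm(p).T;e=np.array(p["eye"])
    return e+d*(z-e[2])/d[2]
for l,z in(("jig_plate",.0383),("jig_base",.014)):
    ds=env.silhouettes(p,l); m=ds[0]["pixels"].astype(np.uint8)
    if l=="jig_plate": m=(m&(p["color"].min(2)>0)).astype(np.uint8)
    cs=max(cv2.findContours(m,0,2)[0],key=cv2.contourArea)
    W=np.array([unproj(p,c[0],z)[:2] for c in cs],np.float32)
    r=cv2.minAreaRect(W*1000); print(l,ds[0]["score"],m.sum(),r)
im=p["color"][170:300,230:410];im=cv2.resize(im,None,fx=4.4,fy=4.4,interpolation=cv2.INTER_CUBIC);cv2.imwrite("pics/topcrop.png",im[:,:,::-1])
E
python3 fit.py
```

```text
jig_plate 0.91 3932 ((591.544921875, 48.46241760253906), (120.0646743774414, 160.08209228515625), 5.846719264984131)
jig_base 0.62 7840 ((590.5764770507812, 47.94352722167969), (150.56729125976562, 275.09326171875), 5.57166051864624)
```

View pics/topcrop.png

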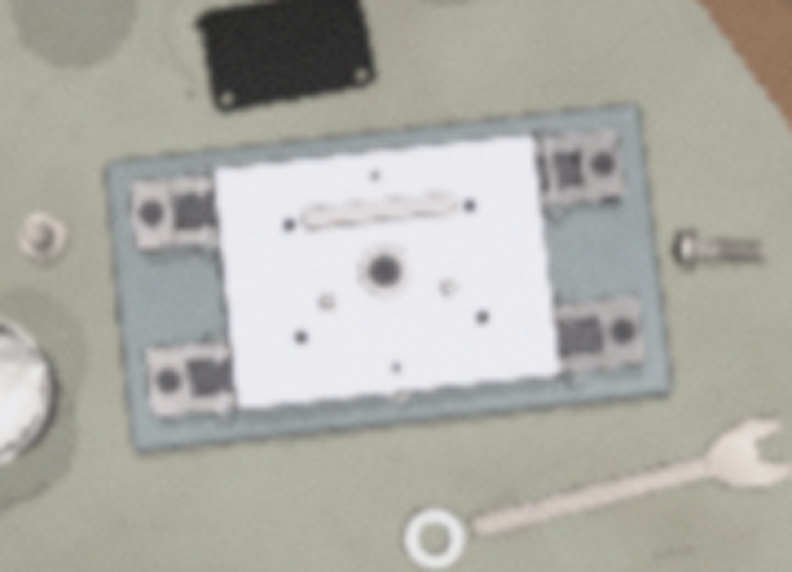

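```bash
cat >> h.py <<'E'
yaw=np.radians(5.8); ctr=np.array([.5913,.0483])
def jig(x,y): c,s=np.cos(yaw),np.sin(yaw); return ctr+np.array([c*x-s*y,s*x+c*y])
def quat(a): return [np.cos(a/2),np.sin(a/2),0,0]
E
python3 - <<'E'
from h import *
import cv2
p=env.read_camera("top");f=K(p)
for n,(u,v) in dict(fl=(152,212),nl=(168,380),fr=(603,163),nr=(623,330)).items():
    u=u/4.4+230-.4;v=v/4.4+170-.4
    d=np.array([(u-p["cx"])/f,(v-p["cy"])/f,1.])@Rm(p).T;e=np.array(p["eye"]);w=(e+d*(.034-e[2])/d[2])[:2]-ctr
    c,s=np.cos(yaw),np.sin(yaw);print(n,np.round([c*w[0]+s*w[1],-s*w[0]+c*w[1]],4))
for a in (yaw+np.pi/2,yaw-np.pi/2,yaw):
    print(a,[np.round(q,2) if (q:=env.inverse_kinematics([*jig(x,y),z],quat(a))) is not None else None for x,y,z in((-42,62,.03),(42,-114,.02),(42,114,.02),(-42,-114,.15)) for x,y in [(x/1e3,y/1e3)]])
E
```

```text
fl [0.0417 0.1124]
nl [-0.0427  0.1125]
fr [ 0.0418 -0.1139]
nr [-0.0422 -0.1142]
1.6720254234105676 [array([ 0.16,  0.6 , -0.56,  1.96,  0.48,  0.71, -0.6 ]), array([ 0.4 ,  0.72, -0.53,  1.74,  0.48,  0.81, -0.26]), array([ 0.06,  0.73, -0.56,  1.75,  0.51,  0.81, -0.64]), array([ 0.49,  0.44, -0.57,  1.86,  0.29,  0.93, -0.12])]
-1.4695672301792255 [array([ 0.54,  0.9 , -1.19,  1.95,  1.  ,  1.05,  2.13]), array([-0.65,  0.98,  1.1 ,  1.81, -1.02,  1.05, -2.18]), array([ 0.4 ,  1.03, -1.19,  1.73,  1.05,  1.16,  2.13]), array([-0.73,  0.61,  1.11,  1.93, -0.65,  1.02, -2.36])]
0.10122909661567112 [array([ 0.03,  0.56, -0.38,  1.97,  0.33,  0.67, -2.04]), array([ 0.16,  0.66, -0.18,  1.76,  0.17,  0.74, -1.58]), array([-0.06,  0.68, -0.37,  1.76,  0.34,  0.76, -2.08]), array([ 0.28,  0.4 , -0.29,  1.87,  0.14,  0.9 , -1.55])]
```

```bash
cat >> h.py <<'E'
Q=quat(yaw+np.pi/2)
def press(x,y,z0,zmin,fmax,step=.0007):
    xy=jig(x,y); env.move_l([*xy,z0],v=.15); env.dwell(.15)
    f0=env.current_force()[2]; z=z0; out=[]
    while z>zmin:
        z-=step; env.move_l([*xy,z],v=.02); env.dwell(.05)
        f=env.current_force()[2]-f0; a=env.current_ee_pos()[2]; out.append((round(z*1e3,1),round(a*1e3,1),round(f,1)))
        if abs(f)>fmax: break
    return out
E
python3 - <<'E'
from h import *
env.clamp(20)
print(env.current_clock(),env.current_ee_pos(),env.current_grip_width())
env.movep([*jig(-.042,-.062),.12],Q)
print(env.current_clock(),env.current_ee_pos())
print(press(-.042,-.062,.0405,.0350,12)); print(env.current_clock())
env.move_l([*jig(-.042,-.062),.07],v=.2)
print(env.current_clock(),env.current_force())
E
```

```text
2.6667 [ 0.2977663  -0.60577938  0.23135003] -0.0001007729722088787
4.9917 [ 0.55605432 -0.01917325  0.12002781]
[(39.8, np.float64(39.9), np.float64(-0.7)), (39.1, np.float64(39.1), np.float64(0.6)), (38.4, np.float64(38.4), np.float64(0.2)), (37.7, np.float64(38.1), np.float64(6.4)), (37.0, np.float64(38.1), np.float64(11.1)), (36.3, np.float64(38.0), np.float64(16.0))]
7.625
7.9417 [-0.24143363 -0.50052185  0.1406891 ]
```

Near right is solid. I'll check the others and stop at the one that sinks.

```bash
python3 - <<'E'
from h import *
for n,x,y in(("nl",-.042,.062),("fl",.042,.062),("fr",.042,-.062)):
    env.move_l([*jig(x,y),.07],v=.25)
    o=press(x,y,.0392,.0348,12)
    sunk=env.current_ee_pos()[2]<.0362
    if sunk: env.dwell(.15)
    print(n,[tuple(map(float,t)) for t in o],env.current_ee_pos()[2],env.current_force()[2],env.current_clock())
    if sunk:
        p=env.read_camera("top")
        env.move_l([*jig(x,y),.07],v=.2); break
    env.move_l([*jig(x,y),.07],v=.2)
print(env.current_clock())
E
```

```text
nl [(38.5, 38.5, 0.2), (37.8, 38.1, 3.9), (37.1, 38.1, 9.4), (36.4, 38.0, 14.7)] 0.038023941947929796 14.753048403235846 10.3
fl [(38.5, 38.4, 0.1), (37.8, 38.2, 4.9), (37.1, 38.1, 8.7), (36.4, 38.0, 11.6), (35.7, 38.0, 15.9)] 0.03800586734622122 15.441066152130086 13.1083
fr [(38.5, 38.7, -0.4), (37.8, 37.9, 1.4), (37.1, 37.3, 1.0), (36.4, 36.6, 2.8), (35.7, 35.9, 3.5), (35.0, 35.6, 6.9), (34.3, 35.5, 9.1)] 0.03544162936878997 9.350570191912176 16.8417
17.2167
```

```bash
python3 - <<'E'
from h import *
x,y=.042,-.114
env.move_l([*jig(x,y),.07],v=.2)
print([tuple(map(float,t)) for t in press(x,y,.042,.019,32,.0012)],env.current_clock())
env.dwell(.2);print(env.current_ee_pos(),env.current_force())
env.move_l([*jig(x,y),.09],v=.2)
p=env.read_camera("scene");im=cv2.resize(p["color"][190:290,225:400],None,fx=4.4,fy=4.4,interpolation=cv2.INTER_CUBIC);cv2.imwrite("pics/after.png",im[:,:,::-1]);print(env.current_clock())
E
```

```text
[(40.8, 41.1, -0.1), (39.6, 39.5, 0.9), (38.4, 38.3, 0.2), (37.2, 37.2, -0.6), (36.0, 36.2, 2.1), (34.8, 35.7, 5.2), (33.6, 35.0, 8.2), (32.4, 34.0, 9.4), (31.2, 32.9, 10.4), (30.0, 31.7, 10.1), (28.8, 30.5, 10.7), (27.6, 29.3, 10.3), (26.4, 28.1, 10.4), (25.2, 26.9, 10.3), (24.0, 26.1, 12.6), (22.8, 25.9, 17.2), (21.6, 25.8, 24.7), (20.4, 25.6, 30.4), (19.2, 25.5, 36.6)] 23.8083
[ 0.64545294 -0.06278199  0.02545014] [-12.51721514  -3.92531137  37.14690719]
24.5583
```

View pics/after.png

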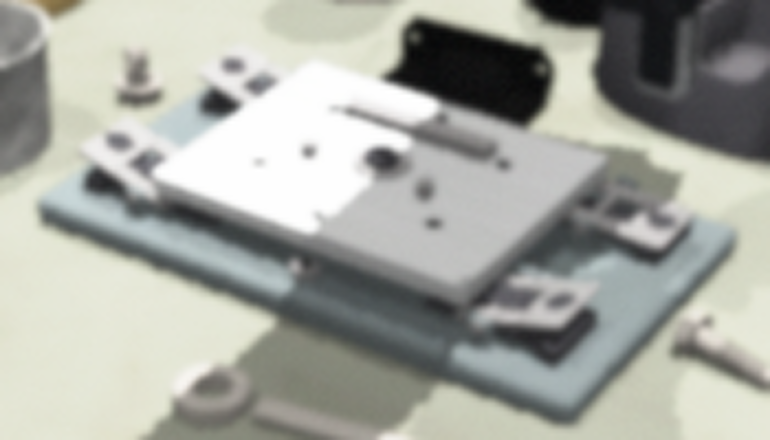

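The far right tab (crop about 640,225) lies flat on its rest. The near right (545,300) and both left tabs (125,150 and 235,70) still slope up. I'll back off, do a depth check of plate and tabs, then hand in.

```bash
python3 - <<'E'
from h import *
env.move_l([*jig(.042,-.114),.2],v=.25)
env.movep([.45,-.4,.3],Q)
p=env.read_camera("top");C=cloud(p)
d=C[...,:2]-ctr;c,s=np.cos(yaw),np.sin(yaw);X=c*d[...,0]+s*d[...,1];Y=-s*d[...,0]+c*d[...,1]
for n,x,y in(("nl",-1,1),("nr",-1,-1),("fl",1,1),("fr",1,-1)):
    for nm,yy in(("tab",.113),("plate",.062)):
        m=(abs(X-x*.042)<.012)&(abs(Y-y*yy)<.008); print(n,nm,round(float(np.median(C[...,2][m]))*1e3,1),m.sum())
print(env.current_force(),env.current_clock()); env.sign_off()
E
```

```text
nl tab 34.2 82
nl plate 38.5 80
nr tab 33.0 83
nr plate 38.6 81
fl tab 34.0 80
fl plate 38.8 80
fr tab 26.1 76
fr plate 38.4 80
[-0.07252956  0.76112192  0.08674616] 26.6917
the job is handed in; nothing more can be done
```

The far right corner was the one that rocked, and its shim is now pressed flat. I handed the job in at 26.7 s of the 45 s allowed; no verdict is reported.

- **Finding the corner:** I pressed the corners with closed fingers. Near right, near left and far left held firm at about 15 N. Far right sank about 2.8 mm, down to 35.4 mm.
- **Pressing the shim:** The tab moved at about 10 N rather than the 13 N listed, then stopped at about 25.5 mm. The last press reached 37 N.
- **Last checks, from the top camera's depth after backing off:**
  - The far right tab is at 26.1 mm, which is flat.
  - The other three tabs stand at 33.0 to 34.2 mm. Near right is the lowest at 33.0 mm, within measuring error, and I never touched that tab.
  - The plate corners read 38.4 to 38.8 mm, so it lies level.
  - The arm was clear of everything, with about zero force on the tool.
- **Loose things:** I did not re-measure their positions. The arm's path stayed clear of them, and the force readings showed no contact before the fingers reached the plate or the tab.

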